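Load the hot plate and latch its splash guard

ROBOT

A 6-joint arm with a two-finger parallel gripper is mounted at the origin on the work surface. World frame = base frame: x ahead of the robot, y to its left, z up, the work surface at z = 0. Lengths are in mm, angles in rad, forces in N, time in s.
With the tool pointing down it reaches from about 300 to 775 mm from the base axis. Payload 14.6 kg.
Tool frame: the origin (TCP) lies on the centre line of the jaws, within the pads' length; the fingertips stand 19 mm ahead of it and the grasp point (between the pads) is the TCP (bot.tip_reach is the distance from the TCP to the fingertips, in mm); y points along the fingers, x is the direction in which the jaws open and shut, and the axes are right-handed (so a half turn about y gives the same grasp; the last joint's range is limited). The gripper opens to 85 mm and grips with 20 to 120 N. Pads are 22 mm wide; open, the fingers measure 114 mm over their backs; the gripper's body (76 mm by 85 mm) begins 54 mm behind the grasp point. The pads swing forward as they close: fully open they stand 13 mm farther back than shut.
Start: joints at [1.251, 0.3, 1.521, -0, 1.321, -0.067], TCP at [137.562, 532.51, 250.281] pointing down, gripper open.
Joint ranges: [-3.03, 3.03], [-0.79, 2.21], [0.23, 2.52], [-1.04, 4.18], [0, 3.07], [-2.55, 2.55]. Speed limits (rad/s): [2.22, 2.22, 2.57, 3.14, 3.14, 3.14].

INTERFACE

Orientations are given as a unit quaternion [w, x, y, z].
In Python, from rig import bot gives the robot as it stands. Calls block until the motion is done:
- bot.move_to(position, orientation): joint-space move of the TCP to a pose.
- bot.servo_line(position, attitude=None, speed=150, until_force=None): straight line of the TCP; attitude=None keeps the orientation; speed is the mean speed in mm/s. With until_force (N) it stops when the force on the tool has changed by that much, and returns True; else False.
- bot.move_joints(angles): joint-space move.
- bot.move_gripper(opening, grip_force=None): finger opening in mm; grip_force is the grip in N (None keeps the last); returns when the fingers have stopped.
- bot.dwell(seconds).
- bot.ik(position, orientation): joint angles nearest the present ones, or None.
- bot.read_state(): the state.
- bot.read_camera(name): name is "side" or "top" or "wrist"; returns a dict with "image" (384x512x3 uint8, blue, green, red), "depth" (384x512 float32, mm along the optical axis (not along the pixel's ray), 0 where there is no reading), "fovy" (degrees; the focal length in pixels is half the picture's height over the tangent of half this angle, whatever the lens; pixels are square), "cx", "cy" (the principal point, pixels), "k1" (the pictures are not rectified: a ray, as slopes to the right and down, at radius r is drawn at 1 + k1 r^2 times it, then the intrinsics apply), "eye" and "attitude" of the camera in the world; the wrist camera has in their place "mount" (4x4, takes a point from camera to tool coordinates, whose origin is the TCP and whose axes are the tool frame's). Camera axes: x right, y down, z forward; pixel columns grow to the right and rows downward; lengths in mm; the calibration is good to about 2 mm. A picture is of the moment at which its call begins: read the wrist's pose just before it.
A pose or a line that the arm cannot do raises bot.MotionError and nothing moves.
- bot.finish_job(): hands the job in, once; it reports no verdict.
The state is a dict: "clock": time; "joint_positions": joint angles; "qvel": joint speeds; "effort": joint torques, N m; "ee_pos": TCP position; "tool_rot": TCP orientation; "ft_force": force on the tool from outside, world axes, zero at the start; "moment": the same for the moment, N m; "grip_width": finger opening in mm.
Only numpy, scipy, OpenCV 4.12 (cv2) and the standard library are available. Lean on these libraries where they do the work, as an engineer would, in place of code of your own. Each camera call takes 0.05 s, during which the arm holds its last target. There are 200 camera calls.

TASK

The tube carrier has been left standing in the way of the splash guard's gate. Lift it by its grip and stand it gently, upright and wholly on the hot plate inside the guard, then push the gate shut until its sprung tongue rides over the strike and snaps in, so that it stays shut by itself. Push steadily, never with more than 20 N on the guard, do not slam it, and leave the glassware on the bench where it is.

Things in the scene. Friction and masses are not known exactly. Their poses are not given: they have to be found in the camera images.
- guard: Splash guard fixed to the bench round a small round hot plate (cold): clear walls 4 mm thick with aluminium edging, 205 mm deep (x), 220 mm wide (y), 130 mm high, open at the top, gate on its -x side. Origin: centre of the underside on the bench; z up, x from the gate to the back wall, y to the left seen from the gate (the hinge side).
- plate (a point): Centre of the hot plate's flat dark top, 50 mm above the bench. The plate is a disc of 62 mm radius. Axes as the guard's.
- carrier_grip (a point): Steel tube carrier, 0.11 to 0.2 kg: foot disc 60 mm across, a 64 mm perforated disc with six glass tubes (53 mm high), a 7 mm stem and a round upright finger grip 16 mm across, 107 to 143 mm above the foot. This point: middle of the grip, 125 mm above the underside; z up the stem. Starts on the bench in front of the guard, in the gate's path.
- gate (a joint): Opening angle of the gate, rad: 0 nominally shut, grows as its free end swings out to the guard's -x; starts at 1.05 to 1.3. A weak spring and friction (together under 1.5 N at the lock case) let it stand open. Latched and let go it rests between -0.06 and 0.06, depending on how the strike is set; let go unlatched it swings back open by itself, beyond 0.15.
- gate_hinge (a point): Point on the gate's upright hinge axis, 100 mm above the bench, at the left end of the gate (guard frame x -97 mm, y +95 mm). Axes turn with the gate: -y along the gate to its free end, -x outwards from the outer face, z up. The gate panel is 6 mm thick and 180 mm long, its top edge 130 mm above the bench.
- lock_face (a point): Middle of the flat outer face of the lock case, the place to push (along +x; axes as the gate's): an aluminium box 44 mm along the gate, 76 to 124 mm above the bench, near the free end; 160 mm from the hinge along the gate, 19 mm outwards, 100 mm up. From its end sticks the tongue, 10 mm out, sloped on its closing side. See tongue_tip for the forces.
- beaker_a: Glass beaker, 72 mm across, 95 mm high, standing on the bench left of the guard, to be left alone. Origin: centre of its underside.
- beaker_b: Glass beaker, 64 mm across, 85 mm high, standing on the bench right of the guard, to be left alone. Origin: centre of its underside.
- reagent: Amber jar with black cap, 60 mm across, 130 mm high, standing on the bench in front and to the right of the guard, to be left alone. Origin: centre of its underside.
- latch_post (a point): Point on the fixed post at the gate's free end, 100 mm above the bench (guard frame x -97, y -106 mm). It bears the strike lip that the tongue must pass and, behind the gate's edge, a foam stop. Both sit in slotted holes, set together up to 10 mm nearer or farther than nominal each time, which no reading tells: find the latched position by feel.
- tongue_tip (a point): Tip of the sprung tongue at the gate's free end, 192 mm from the hinge. It meets the strike about 16 mm before shut and rides up: the push at the lock case rises from 4 to about 7 N; over the crest the foam stop adds 6 N per mm of gate travel, and at about 9 to 14 N the tongue snaps out. A steady 16 N is surely home; 20 N comes under 1 mm of gate travel later.
Not all that is in view belongs to the job. Leave any brown, green or turquoise look-alike of the part that bears carrier_grip alone.

How it is judged (in metres and radians):
On the way, in this order (a step that is already met when the one before it is completed fails the run):
1. the carrier stands upright on the hot plate, released (horizontal distance between carrier_grip and plate below 0.032 m and z of carrier_grip in the frame of plate between 0.12 and 0.129 m and angle between carrier_grip's own z axis and vertical below 0.06 rad and contact force between the fingers and carrier below 0.1 N), for 0.2 s.
2. the gate is pushed shut (value of joint gate below 0.08 rad), for 0.2 s.
At the end, for the whole second after the job is handed in: The gate stays shut at rest by its latch when let go (angle below 0.08 rad), and the carrier stands upright (within 0.06 rad) on the hot plate, its axis within 32 mm of the plate's centre (value of joint gate below 0.08 rad and velocity of joint gate between -0.05 and 0.05 rad/s and horizontal distance between carrier_grip and plate below 0.032 m and z of carrier_grip in the frame of plate between 0.12 and 0.129 m and angle between carrier_grip's own z axis and vertical below 0.06 rad); the robot touches nothing.
It fails at once if the robot presses on the guard, its gate or latch with more than 20 N (contact force between any of the fingers, the arm and guard above 20 N).
It fails at once if the gate is slammed (faster than 1.5 rad/s) (velocity of joint gate below -1.5 rad/s).
It fails at once if the carrier is tipped over, or dropped (let go more than about 10 mm above its support) (angle between carrier_grip's own z axis and vertical above 0.6 rad or (contact force between the fingers and carrier below 0.1 N and linear speed of carrier above 0.45 m/s)).
It fails at once if a beaker or the jar is moved by more than 20 mm (distance of any of beaker_a, beaker_b, reagent from where it was at the start of the episode above 0.02 m).
It also fails if it takes over 72 s, if anything falls off the work surface, if the arm or the gripper's body presses on something with over 40 N, if the wrist force passes 120 N, or if a joint passes its speed limit or range.

## Working session

There is one attempt and no reset: what is moved stays moved. The work goes in short steps, each a Python script; the robot and the scene stay as the last script left them, time stands still between calls to the robot, and variables do not carry over. Pictures are saved under pics/ and viewed, about 8 in all and at most 12, crops included, and the job is handed in when it is done.

```bash
mkdir -p pics; ls
cat > h.py <<'E'
import numpy as np, cv2, json
from scipy.spatial.transform import Rotation as R
from rig import bot
def rot(q): return R.from_quat([q[1],q[2],q[3],q[0]])
def quat(r):
    q=r.as_quat(); return [q[3],q[0],q[1],q[2]]
def cam(n):
    s=bot.read_state(); c=bot.read_camera(n)
    if 'mount' in c:
        M=np.array(c['mount']); T=rot(s['tool_rot']).as_matrix()
        c['Rw']=T@M[:3,:3]; c['o']=T@M[:3,3]+np.array(s['ee_pos'])
    else: c['Rw']=rot(c['attitude']).as_matrix(); c['o']=np.array(c['eye'])
    f=c['image'].shape[0]/2/np.tan(np.radians(c['fovy'])/2)
    c['K']=np.array([[f,0,c['cx']],[0,f,c['cy']],[0,0,1.]]); c['D']=np.array([c['k1'],0,0,0,0.])
    return c
def rays(c,uv):
    p=cv2.undistortPoints(np.array(uv,float).reshape(-1,1,2),c['K'],c['D']).reshape(-1,2)
    return np.c_[p,np.ones(len(p))]@c['Rw'].T
def atz(c,uv,z):
    d=rays(c,uv); return c['o']+d*((z-c['o'][2])/d[:,2])[:,None]
def cloud(c):
    h,w=c['depth'].shape; u,v=np.meshgrid(np.arange(w),np.arange(h))
    P=c['o']+rays(c,np.c_[u.ravel(),v.ravel()])*c['depth'].reshape(-1,1)
    P=P.reshape(h,w,3); P[c['depth']==0]=np.nan; return P
def proj(c,P):
    q=(np.atleast_2d(P)-c['o'])@c['Rw']
    return cv2.projectPoints(q.reshape(-1,1,3),np.zeros(3),np.zeros(3),c['K'],c['D'])[0].reshape(-1,2)
E
python3 - <<'E'
from h import *
for n in('side','top'):
    c=cam(n); print(n,c['o'],c['fovy'],c['k1'],c['Rw'].round(2).tolist()); cv2.imwrite(f'pics/{n}0.png',cv2.resize(c['image'],(800,600)))
    np.save(f'pics/{n}.npy',c,allow_pickle=True)
s=bot.read_state(); print(s['tool_rot'],s['clock'],bot.tip_reach)
E
```

```text
pics
side [ 175.98327375 -593.78627747  614.74095456] 49.97540258347265 -0.04624267118202624 [[0.85, -0.32, 0.42], [-0.53, -0.49, 0.69], [-0.02, -0.81, -0.59]]
top [ 464.95217565    8.24430144 1286.61825331] 42.088661476428165 -0.18871676850670718 [[0.0, -1.0, 0.08], [-1.0, -0.0, -0.0], [0.0, -0.08, -1.0]]
[-0.5588316  0.5592402  0.4326998 -0.4332765] 0.1 19.0
```

View pics/side0.png

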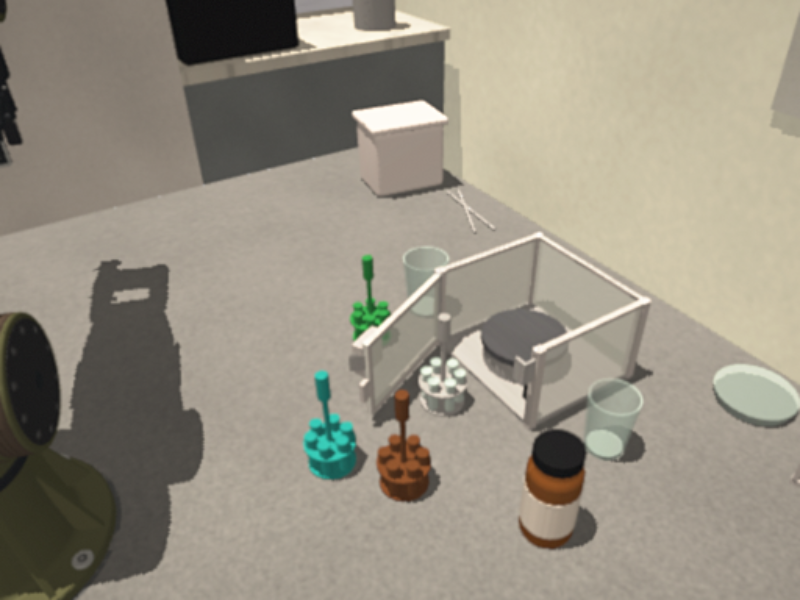

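View pics/top0.png

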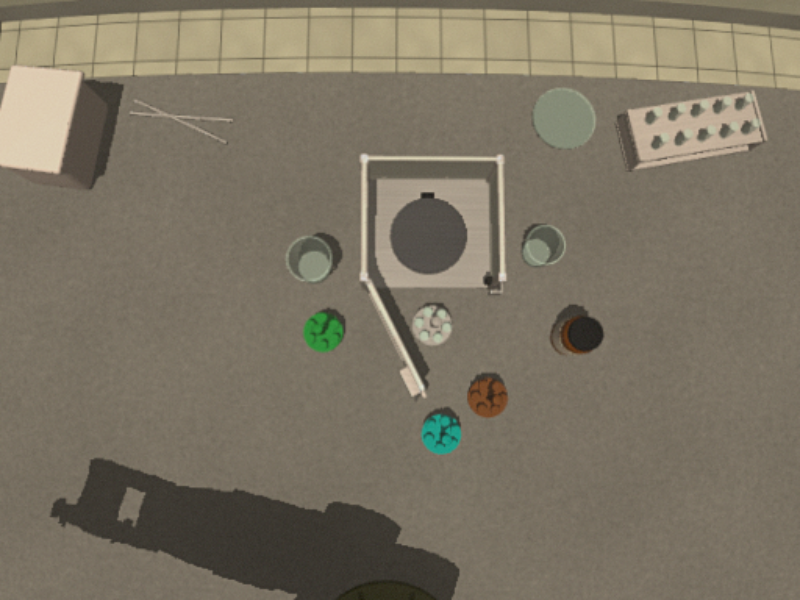

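Side view: the steel carrier's grip is at (444,330), with the decoys turquoise (322,400), brown (402,425) and green (368,285). Top view: guard corners are at (364,158), (500,158), (365,276) and (502,277), the plate at (429,236), the carrier at (433,325) and the open gate from (367,280) to (424,395), with its lock case at (411,380).

Run:
```python
from h import *
c=np.load('pics/top.npy',allow_pickle=True).item(); k=512/800
f=lambda uv,z:print(uv,atz(c,np.array(uv)*k-.2,z)[:,:2].round(0).tolist())
f([(364,158),(500,158),(365,276),(502,277),(368,282),(424,394)],130)
f([(429,236)],50); f([(433,325)],53)
f([(402,370),(413,397)],124)
P=cloud(c)
m=(abs(P[...,2]-50)<6)&(c['image'].max(2)<90)&(P[...,0]>450); q=P[m]; print('plate',np.nanmedian(q,0),(q.max(0)+q.min(0))/2,np.ptp(q,axis=0))
for n in('top','side'):
    d=np.load(f'pics/{n}.npy',allow_pickle=True).item(); P=cloud(d)
    g=atz(c,np.array([(433,325)])*k,90)[0]
    m=(np.hypot(P[...,0]-g[0],P[...,1]-g[1])<22)&(P[...,2]>108)&(P[...,2]<150); q=P[m]; print(n,'grip',len(q),np.median(q,0) if len(q) else '', q.max(0) if len(q) else'')
s=bot.read_state(); print(rot(s['tool_rot']).as_matrix().round(2))
```

```text
[(364, 158), (500, 158), (365, 276), (502, 277), (368, 282), (424, 394)] [[790.0, 37.0], [792.0, -171.0], [609.0, 34.0], [608.0, -171.0], [600.0, 30.0], [433.0, -54.0]]
[(429, 236)] [[684.0, -66.0]]
[(433, 325)] [[541.0, -72.0]]
[(402, 370), (413, 397)] [[469.0, -21.0], [429.0, -38.0]]
plate [688.9466306  -65.31375054  49.47244224] [687.46056813 -62.68282465  49.96582932] [ 472.88053492 1151.46360095   11.93135815]
top grip 44 [539.36461348 -69.34479462 141.07384846] [546.30459778 -63.35159183 147.0437497 ]
side grip 139 [538.3614918  -77.17047955 128.63825914] [548.40014949 -65.52937477 143.23627431]
[[ 0.25 -0.   -0.97]
 [ 0.97 -0.    0.25]
 [-0.   -1.    0.  ]]
```

```bash
cat >> h.py <<'E'
def down(psi):
    return quat(R.from_matrix(np.array([[np.cos(psi),-np.sin(psi)*0,-np.sin(psi)],[np.sin(psi),0,np.cos(psi)],[0,-1,0]])))
E
python3 - <<'E'
from h import *
bot.move_gripper(45)
bot.move_to([539,-71,260],down(0.467))
bot.dwell(.3)
c=cam('wrist'); np.save('pics/w1.npy',c,allow_pickle=True)
cv2.imwrite('pics/w1.png',cv2.resize(c['image'],(800,600)))
s=bot.read_state(); print(s['clock'],s['ee_pos'],s['joint_positions'],s['ft_force'])
print(c['o'],proj(c,[[539,-71,143],[539,-71,107]])/.64)
E
```

```text
3.4917 [539.0088341  -70.86298731 259.99675397] [-1.98095313e-01  2.78243571e-01  1.52594438e+00  4.63385648e-06
  1.33744094e+00 -6.65300238e-01] [-0.41655666 -0.35016891 -0.26350456]
[504.35573359  -1.65141826 382.20182841] [[393.16261889 299.93828609]
 [393.22569189 279.4946715 ]]
```

View pics/w1.png

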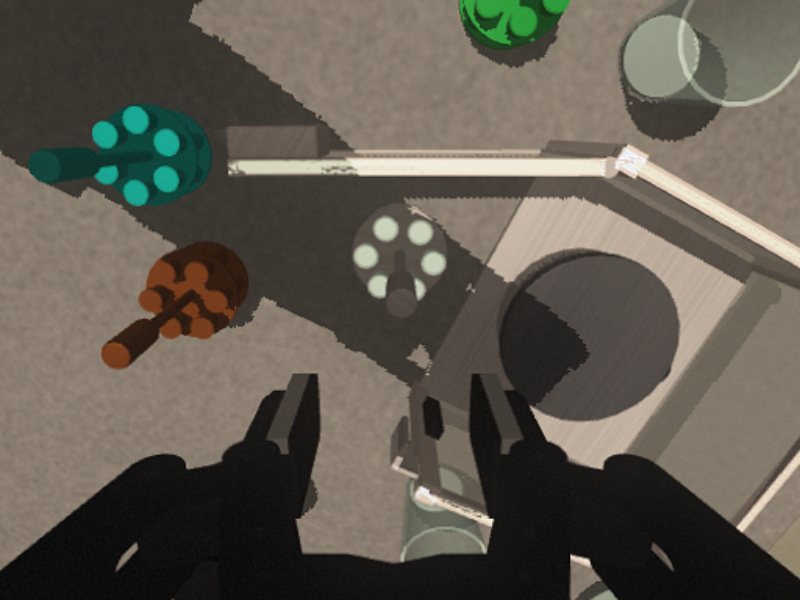

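Wrist view: the grip top is at (401,302), about 8 px from the prediction. The plate centre is near (590,335), and the gate's top edge runs horizontally from (612,167) to (230,167), so it lies along my jaw axis. The lock case is at (275,142).

Run:
```python
from h import *
c=np.load('pics/w1.npy',allow_pickle=True).item(); k=.64
f=lambda uv,z:atz(c,np.array(uv)*k-.2,z)[:,:2]
g=f([(401,302)],143)[0]; print('grip',g)
print('plate',f([(590,335)],50)); e=f([(612,167),(230,167)],130); print('gate',e, np.arctan2(*(e[0]-e[1])[::-1]))
print('corner post',f([(631,160),(425,494)],130),'plate dx', f([(500,335),(680,335),(590,250),(590,420)],50).round().tolist())
bot.servo_line([g[0],g[1],150],speed=120)
bot.servo_line([g[0],g[1],128],speed=60,until_force=5)
w=bot.move_gripper(0,grip_force=40); s=bot.read_state(); print(s['grip_width'],s['ee_pos'],s['ft_force'],s['clock'])
```

```text
grip [542.60904616 -70.16693598]
plate [[683.30302151 -59.9657161 ]]
gate [[603.05713184  30.27395493]
 [442.91795693 -50.59345579]] 0.4676253105479074
corner post [[ 609.31095861   37.1008339 ]
 [ 609.58450515 -171.0479752 ]] plate dx [[628.0, -88.0], [739.0, -32.0], [651.0, -10.0], [720.0, -115.0]]
14.936946353961064 [542.7487071  -70.22097577 128.37947297] [-0.66568213 -0.44767819  2.79137541] 5.45
```

Run:
```python
from h import *
P=lambda t:print(t,(s:=bot.read_state())['ee_pos'].round(1),s['ft_force'].round(2),s['grip_width'].round(1),round(s['clock'],2))
bot.servo_line([542.7,-70.2,285],speed=150); P('up')
bot.servo_line([685,-64.5,285],speed=120); bot.dwell(.2); P('over')
bot.servo_line([685,-64.5,188],speed=90); bot.dwell(.2); P('near')
print(bot.servo_line([685,-64.5,174],speed=15,until_force=3)); P('down')
```

```text
Traceback (most recent call last):
AttributeError: 'float' object has no attribute 'round'
```

```bash
cat >> h.py <<'E'
def P(t):
    s=bot.read_state(); print(t,np.round(s['ee_pos'],1),np.round(s['ft_force'],2),round(float(s['grip_width']),1),round(s['clock'],2))
E
python3 - <<'E'
from h import *
P('up')
bot.servo_line([685,-64.5,285],speed=120); bot.dwell(.2); P('over')
bot.servo_line([685,-64.5,188],speed=90); bot.dwell(.2); P('near')
print(bot.servo_line([685,-64.5,174],speed=15,until_force=3)); P('down')
c=cam('side'); cv2.imwrite('pics/s2.png',cv2.resize(c['image'][110:300,180:440],(780,570)))
E
```

```text
up [542.4 -70.2 284. ] [ 0.19  0.15 -1.41] 14.8 6.65
over [684.8 -64.5 285.3] [-0.53  0.72 -1.  ] 14.8 8.18
near [685.1 -64.5 188.4] [-0.32  0.73 -1.71] 14.7 9.61
True
down [684.9 -64.5 178.4] [-1.81 -0.02  5.79] 14.9 10.26
```

View pics/s2.png

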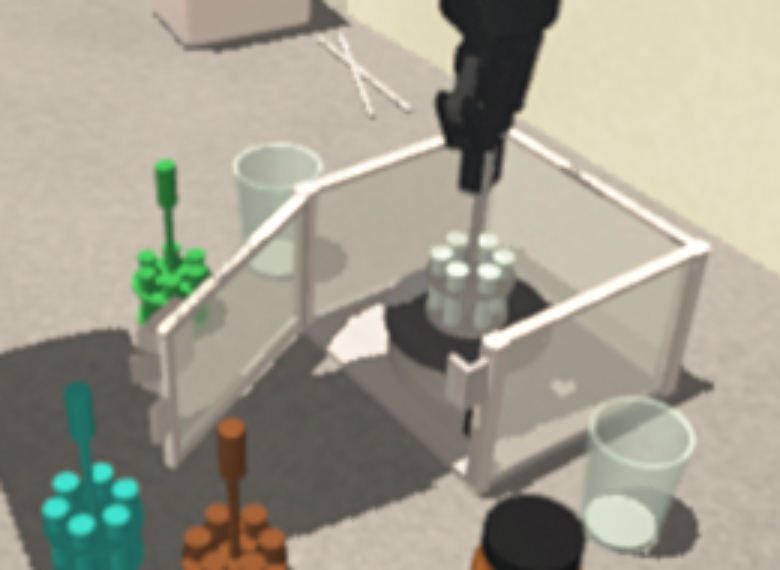

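The carrier is upright on the plate, and contact came at z = 178.4, as expected. Next I release it, retreat upwards and stage beside the lock case.

```bash
cat >> h.py <<'E'
H=np.array([605,31.])
def gp(th,off,r=160,z=105):
    d=np.array([-np.sin(th),-np.cos(th)]); n=np.array([-np.cos(th),np.sin(th)])
    return [*(H+r*d+(19+11+off)*n),z], down(np.pi/2-th)
E
python3 - <<'E'
from h import *
bot.move_gripper(45); bot.dwell(.3); P('rel')
bot.servo_line([684.9,-64.5,275],speed=120); P('up')
c=cam('wrist'); cv2.imwrite('pics/w3.png',cv2.resize(c['image'],(640,480)))
Q=cloud(c)
bot.move_gripper(0)
p,q=gp(1.1,40); bot.move_to([p[0],p[1],240],q); P('stage')
c=cam('wrist'); cv2.imwrite('pics/w4.png',cv2.resize(c['image'],(640,480))); np.save('pics/w4.npy',c,allow_pickle=True)
print(p,proj(c,[gp(1.1,-11)[0][:2]+[124]])*1.25)
cv2.imwrite('pics/w34.png',cv2.hconcat([cv2.resize(cv2.imread('pics/w3.png'),(400,300)),cv2.resize(cv2.imread('pics/w4.png'),(400,300))]))
E
```

```text
rel [684.6 -64.4 177.4] [-1.12 -0.33  0.28] 45.0 11.01
up [684.7 -64.5 274. ] [-0.16 -0.85 -0.5 ] 45.2 11.97
stage [431.6  20.6 240.6] [ 0.51 -0.8  -0.11] 0.1 13.57
[np.float64(430.6550938903799), np.float64(20.8091357762081), 105] [[313.43149587 315.48960171]]
```

View pics/w34.png

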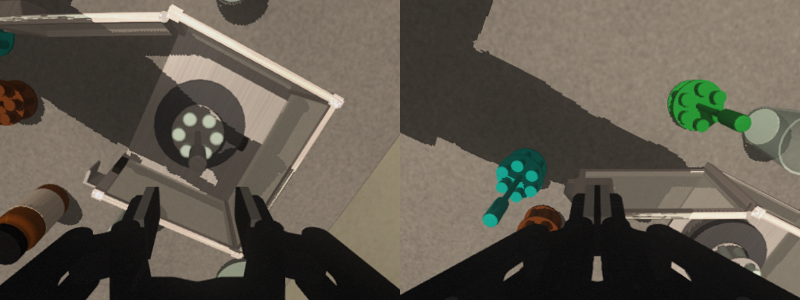

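Left (wrist, after release): the carrier stands near the plate's middle, disc (198,135) on plate (200,125). Right: the closed fingers are at (597,190), in front of the lock case at (575,185), and the space below them is clear.

Run:
```python
from h import *
p,q=gp(1.1,40)
print(bot.servo_line(p,q,speed=120,until_force=6)); bot.dwell(.2); P('low')
f0=np.array(bot.read_state()['ft_force'])
# approach contact
p,q=gp(1.1,3); bot.servo_line(p,q,speed=60,until_force=6); P('near')
for th in np.arange(1.0,0.24,-0.1):
    p,q=gp(th,0)
    hit=bot.servo_line(p,q,speed=50,until_force=8); s=bot.read_state()
    n=np.array([-np.cos(th),np.sin(th),0]); F=np.array(s['ft_force'])-f0
    print(round(th,2),hit,'Fn',round(F@n,2),F.round(1),round(s['clock'],2))
    if hit: break
c=cam('side'); cv2.imwrite('pics/s5.png',cv2.resize(c['image'][110:300,180:440],(780,570)))
np.save('f0.npy',f0)
```

```text
False
low [430.8  20.8 105.4] [ 0.19 -0.13 -1.12] 0.0 15.1
near [447.3 -12.1 104.9] [-1.06  0.67  0.39] -0.2 15.87
1.0 False Fn 0.54 [-0.5  0.3  0.4] 16.4
0.9 False Fn 0.5 [-1.  -0.2  0.8] 16.88
0.8 False Fn 0.79 [-0.9  0.2  0.6] 17.35
0.7 False Fn 0.45 [-0.3  0.3  2.4] 17.82
0.6 False Fn -0.24 [-0.4 -1.1  2. ] 18.3
0.5 False Fn 0.74 [-0.7  0.2  0.5] 18.77
0.4 False Fn 0.72 [-0.8 -0.   1.5] 19.25
0.3 False Fn -0.15 [0.3 0.5 1. ] 19.73
```

View pics/s5.png

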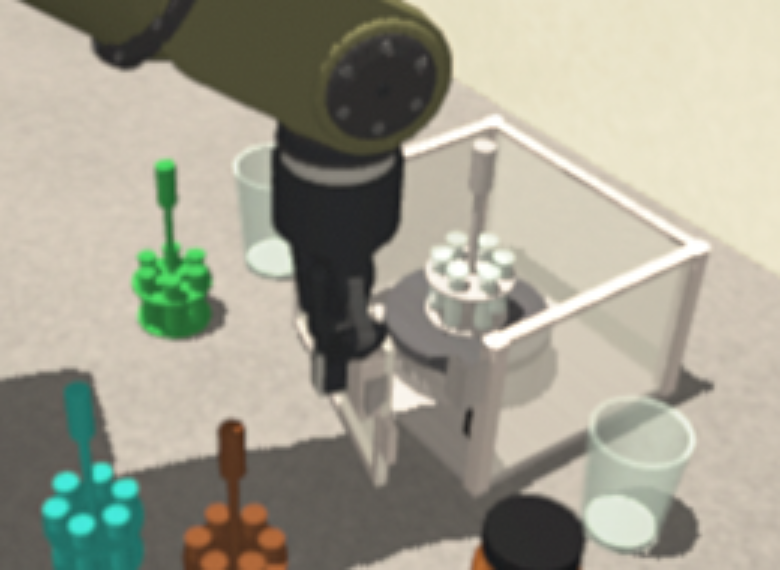

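The gate follows the fingers, now roughly two thirds shut, and the carrier still stands on the plate. Now the slow push by feel.

```bash
cat > push.py <<'E'
from h import *
f0=np.load('f0.npy')
def Fx(k=3):
    a=[]
    for _ in range(k): a.append(bot.read_state()['ft_force'][0]); bot.dwell(.02)
    return -(np.mean(a)-f0[0])
E
python3 - <<'E'
from push import *
p,q=gp(0.2,0); bot.servo_line(p,q,speed=30,until_force=8); 
p,q=gp(0.17,0); q=down(np.pi/2-0.05); bot.servo_line(p,q,speed=20,until_force=8); P('start')
x,y,z=p; t0=bot.read_state()['clock']; out=[]
step=1.0
while True:
    x+=step; y=H[1]-160
    s0=bot.read_state(); g=16.5-Fx(2)
    hit=bot.servo_line([x,y,z],speed=8,until_force=g); f=Fx()
    s=bot.read_state(); out.append((round(float(s['ee_pos'][0]),1),round(x,1),round(f,1))); 
    if f>3: step=.5
    if f>7.5: step=.3
    if hit or f>8.5 or x>H[0]-30+14 or s['clock']-t0>16: break
print(hit,out,s['clock'],s['ft_force'],s['ee_pos'])
E
```

```text
start [ 548.2 -121.6  105. ] [-0.18  0.84  0.13] -0.0 20.86
False [(549.4, np.float64(549.4), np.float64(0.7)), (550.4, np.float64(550.4), np.float64(0.4)), (551.4, np.float64(551.4), np.float64(0.1)), (552.4, np.float64(552.4), np.float64(0.4)), (553.4, np.float64(553.4), np.float64(0.3)), (554.4, np.float64(554.4), np.float64(0.7)), (555.4, np.float64(555.4), np.float64(0.4)), (556.4, np.float64(556.4), np.float64(0.6)), (557.4, np.float64(557.4), np.float64(0.4)), (558.4, np.float64(558.4), np.float64(0.9)), (559.4, np.float64(559.4), np.float64(0.3)), (560.4, np.float64(560.4), np.float64(0.1)), (561.4, np.float64(561.4), np.float64(0.3)), (562.4, np.float64(562.4), np.float64(0.4)), (563.4, np.float64(563.4), np.float64(0.1)), (564.4, np.float64(564.4), np.float64(0.7)), (565.4, np.float64(565.4), np.float64(0.4)), (566.3, np.float64(566.4), np.float64(3.3)), (566.8, np.float64(566.9), np.float64(4.9)), (567.3, np.float64(567.4), np.float64(3.8)), (567.8, np.float64(567.9), np.float64(4.2)), (568.3, np.float64(568.4), np.float64(4.6)), (568.7, np.float64(568.9), np.float64(5.1)), (569.2, np.float64(569.4), np.float64(4.6)), (569.7, np.float64(569.9), np.float64(5.3)), (570.2, np.float64(570.4), np.float64(5.3)), (570.6, np.float64(570.9), np.float64(5.2)), (571.1, np.float64(571.4), np.float64(5.6)), (571.6, np.float64(571.9), np.float64(6.4)), (572.0, np.float64(572.4), np.float64(6.2)), (572.5, np.float64(572.9), np.float64(6.0)), (573.0, np.float64(573.4), np.float64(6.8)), (573.5, np.float64(573.9), np.float64(6.6)), (573.9, np.float64(574.4), np.float64(7.1)), (574.6, np.float64(574.9), np.float64(4.3)), (575.0, np.float64(575.4), np.float64(6.2)), (575.4, np.float64(575.9), np.float64(6.9)), (575.9, np.float64(576.4), np.float64(7.9)), (576.0, np.float64(576.7), np.float64(8.9))] 35.1167 [-8.53156963 -5.1913485   1.0829337 ] [ 576.03998302 -129.41584032  104.75123956]
```

The tongue met the strike at x = 566 and passed the crest near 574.5. I'll relieve the sideways drag and keep going in finer steps, watching the total force.

Run:
```python
from push import *
def F(k=4):
    a=[]
    for _ in range(k): a.append(bot.read_state()['ft_force']); bot.dwell(.02)
    return np.mean(a,0)-f0
x,y,z=576.7,-129.,104.99; out=[]; t0=bot.read_state()['clock']
y-=.5; bot.servo_line([x,y,z],speed=4,until_force=5); print('relieved',F().round(1))
while True:
    f=F(2)
    if f[1]<-4: y-=.25
    x+=.25; hit=bot.servo_line([x,y,z],speed=4,until_force=4); f=F(); s=bot.read_state()
    out.append([round(float(v),1) for v in (s['ee_pos'][0],x,*f,np.linalg.norm(f))])
    if hit or -f[0]>15 or out[-1][-1]>17 or s['clock']-t0>12: break
print(hit,*out,s['clock'],sep='\n')
```

```text
relieved [-6.3  0.6  6. ]
True
[575.2, 577.0, -5.9, 0.4, 6.7, 8.9]
35.825
```

Run:
```python
from push import *
def F(k=4):
    a=[]
    for _ in range(k): a.append(bot.read_state()['ft_force']); bot.dwell(.02)
    return np.mean(a,0)-f0
bot.dwell(.2); P('now'); print(F().round(1))
x,y,z=bot.read_state()['ee_pos']; out=[]; t0=bot.read_state()['clock']
while True:
    x+=.3; f=F(1)
    hit=bot.servo_line([x,y,z],speed=5,until_force=max(1,16.5-np.linalg.norm(f))); f=F(); s=bot.read_state()
    out.append([round(float(v),1) for v in (s['ee_pos'][0],x,*f,np.linalg.norm(f))])
    if hit or -f[0]>15 or out[-1][-1]>16.5 or s['clock']-t0>10: break
print(hit,*out,s['clock'],sep='\n')
```

```text
now [ 575.2 -129.4  104.3] [-5.3   0.16  5.  ] -0.3 36.02
[-5.7  0.3  6.7]
False
[575.2, 575.5, -6.8, -1.4, 4.3, 8.1]
[575.5, 575.8, -7.0, -1.4, 4.6, 8.5]
[575.7, 576.1, -8.1, -1.5, 4.8, 9.5]
[576.0, 576.4, -8.4, -1.5, 5.2, 10.0]
[576.2, 576.7, -9.1, -2.0, 5.7, 10.9]
[576.6, 577.0, -8.2, -1.9, 4.8, 9.7]
[577.1, 577.3, -5.8, -2.1, 3.6, 7.2]
[577.3, 577.6, -7.9, -2.6, 5.2, 9.8]
[577.3, 577.9, -10.1, -2.3, 5.8, 11.8]
[577.4, 578.2, -12.3, -2.7, 6.6, 14.2]
[577.5, 578.5, -14.0, -2.5, 7.8, 16.2]
[577.6, 578.8, -16.6, -2.4, 9.9, 19.5]
40.1333
```

The force dropped from 9.1 to 5.8 N at x = 577 (the snap), then rose stiffly to 16.6 N. I'll back off gently and check.

Run:
```python
from push import *
s=bot.read_state(); x,y,z=s['ee_pos']
bot.servo_line([x-4,y,z],speed=5); P('4 back')
bot.servo_line([x-70,y,z],speed=60); bot.servo_line([x-70,y,260],speed=150)
bot.dwell(.5); P('clear')
c=cam('top'); s=cam('side'); 
a=cv2.resize(c['image'][80:280,200:360],(400,500)); b=cv2.resize(s['image'][110:300,240:430],(400,500))
cv2.imwrite('pics/f6.png',cv2.hconcat([a,b]))
```

```text
4 back [ 573.7 -129.6  104.3] [ 0.2   0.13 -0.  ] 0.2 41.31
clear [ 507.6 -129.6  260. ] [-0.52  0.63 -0.78] -0.2 44.25
```

View pics/f6.png

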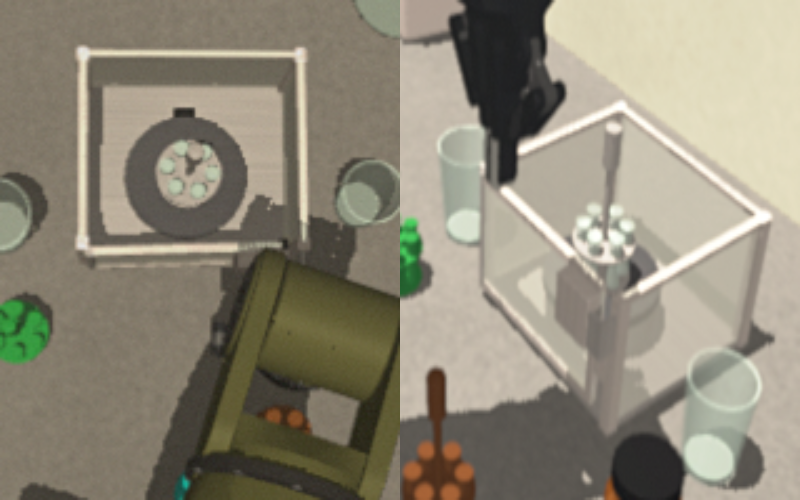

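The gate stays shut after release and the carrier stands centred on the plate, upright. The gripper is clear of everything.

```bash
python3 -c "
from rig import bot
print(bot.finish_job())"
```

```text
the job is handed in; nothing more can be done
None
```

The carrier is standing on the hot plate and the gate is latched shut. I handed the job in about 44 s into the 72 s allowed. The hand-in reports no verdict.

- **Carrier:** I lifted it by its grip, set it down on the plate within about 5 mm of centre by the camera estimates, and released it. Contact came at the expected height (TCP z = 178.4 mm). The last pictures show it upright and centred.
- **Gate:**
  - I pushed it at the lock case. The tongue met the strike at x ≈ 566 mm, and the push rose to about 7 N at the crest.
  - The force dropped from 9.1 to 5.8 N at x ≈ 577 mm, which I read as the snap, then rose stiffly to 16.6 N.
  - When I backed off 4 mm the force fell to zero, so the gate did not follow the fingers. The pictures after I let go show it shut.
- **Glassware:** I never worked near the beakers or the jar. I did not measure their positions again at the end.

**Doubts:**
- **Force margin:** sideways and vertical drag brought the total force at the wrist to a peak of about 19.5 N on the last step. That is close to the 20 N limit, although the push itself was 16.6 N.
- **Early stop:** one of the fine pushing steps stopped early because I had set its force threshold too tight. I restarted it from the measured position without harm.

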